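Pass a parts tray through the spring-gated transfer chute

TASK

Pass the tray of end caps through the chute: with a fingertip swing the spring-loaded gate arm outwards and keep holding it open while you push the tray along, until the tray's front has gone past the gate. Push the tray on until all of it is beyond the gate, lying flat in the chute, then take the hand away so that the gate springs shut behind it. Only push: do not lift or tip the tray, and leave the loose parts beside the chute where they are.

Things in the scene. Friction and masses are not known exactly. Their poses are not given: they have to be found in the camera images.
- chute: Fixed aluminium chute; sizes in mm, chute frame. Origin: on the bench, centre line, at the gate line. x = way of travel (roughly to the robot's left), y = across, to the gate's hinge side (towards the robot), z up. Floor top 6 above the bench, from x -310 (open entry) to +220. Side rails at y = +-46 (inner faces) to +-52, tops 20 above the bench. End stop face at x +212, 30 high.
- tray: Loose orange open parts tray with grey end caps fixed in it, 0.09 to 0.18 kg, on the chute floor, its front 30 to 70 mm short of the gate line. Outside of walls 156 long (its x, front at +78 faces the travel, back at -78) x 84 wide, rim 158 x 88, 42 tall, ends flat and upright; its top is 48 mm above the bench. Origin: centre of the underside.
- gate (a joint): Angle of the steel gate arm, rad: 0 shut (on its stop, arm parallel to the chute), growing to 0.6 as its far end swings outwards (chute +y). A spring pushes it shut with 0.12 N m plus 0.2 N m per rad; it never stays open by itself. The tray clears it above 0.09. Ramming the tray into the shut gate only jams. Once the tray's front is past, the tray's side keeps it open till its back has passed.
- gate_hinge (a point): Axis of the gate's upright hinge pin, 40 mm above the bench, at chute x -290, y +60 mm; knuckle 18 mm across, pin top 64 mm above the bench. From it the arm, a straight bar 290 long and 8 thick, 24 to 56 mm above the bench, runs along the chute; shut, its lane-side face lies at chute y = +50 mm. A finger can slide along that face.
- gate_end (a point): Tip of the leg turned in at the far end of the gate arm, at half its height (40 mm above the bench). The leg (8 thick, 24 to 56 mm above the bench) blocks the tray: when shut it spans chute x -8 to 0 mm and reaches in to y = +22 mm; the tip is then at x -4, y +22.
- grease_tub: Loose grease tub, 50 diameter x 46 tall, on the bench beside the chute (far side); bystander. Origin at the centre of its underside.
- end_cap: Loose grey end cap, 44 diameter x 31 tall, on the bench beside the chute (far side); bystander. Origin at the centre of its underside.
- seal_ring: Loose black seal ring, 50 outside diameter x 14 tall, on the bench beside the chute's exit part (near side); bystander. Origin at the centre of its underside.
Mind the look-alikes: they are no part of the job. What is shaped like the tray but red is not meant.

How it is judged:
By the outcome, as a careful person would: the job done as asked, in the order asked, and still so for the second after the job is handed in, with the robot touching nothing.
It also fails if it takes over 42 s, if anything falls off the work surface, if the arm or the gripper's body presses on something with over 40 N, if the wrist force passes 120 N, or if a joint passes its speed limit or range.

ROBOT

A 6-joint arm with a two-finger parallel gripper is mounted at the origin on a cart in front of the work surface, level with it; the furniture and walls round the work are solid. World frame = base frame: x ahead of the robot, y to its left, z up, the work surface at z = 0. Lengths are in m, angles in degrees, forces in N, time in s.
With the tool pointing down it reaches from about 0.4 to 0.825 m from the base axis. Payload 7 kg.
Tool frame: the origin (TCP) lies on the centre line of the jaws, within the pads' length; the fingertips stand 11 mm ahead of it and the grasp point (between the pads) lies 8 mm behind it; z points along the fingers, y is the line along which they close (so a half turn about z gives the same grasp; the last joint's range is limited). The gripper opens to 88 mm and grips with 3 to 60 N. Pads are 19 mm wide; open, the fingers measure 130 mm over their backs; the gripper's body (78 mm by 193 mm) begins 47 mm behind the grasp point.
Start: joints at [-59.066, 20.546, 0.682, 0, -70.136, -16.507], TCP at [0.168, -0.654, 0.238] pointing down, gripper open.
Joint ranges: [-176.03, 176.03], [-82.01, 121.73], [-58.28, 71.71], [-173.87, 95.51], [-174.79, -0.11], [-173.66, 173.66]. Speed limits (degrees/s): [136.94, 136.94, 172.46, 180, 180, 180].

INTERFACE

Orientations are given as [roll, pitch, yaw] about the fixed x, y, z axes, in that order (R = Rz(yaw) Ry(pitch) Rx(roll)).
In Python, from plant import r, capture, camera_model, job gives the robot as it stands.
- The arm moves only by the tool drive_tool, never from a script. Its argument "increments" is a list that holds one entry, the list of rows, each a list of 5 numbers: the gripper's target within -1 to 1 (fully open at 1, half-way at 0, shut at -1), then the shift along the tool's x, y, z scaled (see below), then the turn about the tool's z scaled (see below). In form: [[[gripper, tx, ty, tz, roll], ...]]. A call has 1 to 5 rows; each row is the pose to reach, as a shift and turn from the pose commanded when the call began, along the tool's axes at that moment, turning the shorter way round; what a row does not reach only later rows make up. The controller multiplies each number of a shift by 120 mm and each number of a turn by 360 degrees. A row lasts 1/8 s, in which the tool goes at most 62.5 mm and 10.7 degrees, less where a joint would pass 70% of its speed; a pose out of reach is approached as far as the arm can. A call with a number of a shift or a turn outside -1 to 1 is refused whole. A call with a gripper value outside its range is refused whole. The fingers move at their own pace and stop on an object; "squeeze" is the grip in N (left out, the last holds). Time passes only in rows, so rows that repeat a pose let the fingers close. It gives the time, the measured TCP pose, the force, the opening and the grip force at its end, in the units of the state.
- r.get_state(): the state, without advancing time (a new reading comes with each control period).
- capture(name): name is "scene" or "top" or "wrist"; returns the picture (384x512x3 uint8, red, green, blue); there is no depth.
- camera_model(name): a dict with "camera_matrix" (3x3 intrinsics, pixels), "k1" (the pictures are not rectified: a ray, as slopes to the right and down, at radius r is drawn at 1 + k1 r^2 times it, then the intrinsics apply), "rvec" (rotation vector, rad) and "tvec" (3), from world to camera coordinates, as OpenCV has them. Camera axes: x right, y down, z forward; pixel columns grow to the right and rows downward; lengths in m; the calibration is good to about 2 mm. A picture is of the moment at which its call begins: read the wrist's pose just before it. camera_model takes no time and is no camera call; for the wrist camera it gives the pose at the moment of the call.
- job.close_job(): hands the job in; it is judged then, once.
The state is a dict: "time_s": time; "joints": joint angles; "qd": joint speeds; "joint_torque": joint torques, N m; "tcp_pos": TCP position; "eef_rot": TCP orientation; "contact_force": force on the tool from outside, world axes, zero at the start; "moment": the same for the moment, N m; "gripper_width": finger opening in m; "gripper_force": force on a finger pad.
Only numpy, scipy, OpenCV 4.12 (cv2) and the standard library are available. Lean on these libraries where they do the work, as an engineer would, in place of code of your own. Each camera call takes 0.05 s, during which the arm holds its last target. There are 200 camera calls.

## Working session

There is one attempt and no reset: what is moved stays moved. The work goes in short steps, Python scripts to look and compute and a tool call to move; the robot and the scene stay as the last step left them, time stands still between calls to the robot, and variables do not carry over. Pictures are saved under pics/ and viewed, at most 10 in all, crops included, and the job is handed in when it is done.

Besides the shell and the picture viewer there is one more tool, called by a JSON object that holds its "method" and its "body", one argument or row to a line. drive_tool: Moves the arm, as the interface text tells. Its arguments: {"type":"object","properties":{"increments":{"type":"array"},"squeeze":{"type":"number"}},"required":["increments"]}

```bash
mkdir -p pics; ls
python3 - <<'E'
from plant import r,capture,camera_model
import cv2,numpy as np
s=r.get_state();print({k:np.round(s[k],3) for k in s})
for n in("scene","top"):
    im=capture(n);np.save(f"pics/{n}0.npy",im);cv2.imwrite(f"pics/{n}0.png",cv2.resize(im[:,:,::-1],None,fx=1.5,fy=1.5))
    m=camera_model(n);print(n,{k:np.round(m[k],3).tolist() for k in m})
E
```

```text
pics
{'time_s': np.float64(0.0), 'joints': array([-5.9066e+01,  2.0593e+01,  6.3400e-01, -1.9000e-02, -7.0138e+01,
       -1.6509e+01]), 'qd': array([ 0.021,  0.053, -0.026, -0.081, -0.023, -0.03 ]), 'joint_torque': array([ 1.0000e-03, -5.8271e+01,  2.9305e+01,  6.9970e+00,  7.0000e-03,
       -0.0000e+00]), 'tcp_pos': array([ 0.168, -0.653,  0.237]), 'eef_rot': array([ 1.79902e+02, -1.00000e-02, -1.65582e+02]), 'contact_force': array([ 0.255, -0.094,  0.555]), 'moment': array([ 0.015, -0.028, -0.002]), 'gripper_force': np.float64(0.0), 'gripper_width': np.float64(0.088)}
scene {'camera_matrix': [[370.939, 0.0, 249.272], [0.0, 370.939, 194.721], [0.0, 0.0, 1.0]], 'k1': -0.064, 'rvec': [1.068, -2.431, 1.025], 'tvec': [0.328, 0.43, 0.504]}
top {'camera_matrix': [[445.939, 0.0, 255.764], [0.0, 445.939, 189.091], [0.0, 0.0, 1.0]], 'k1': -0.094, 'rvec': [2.135, -2.131, 0.151], 'tvec': [-0.144, 0.601, 0.919]}
```

View pics/scene0.png

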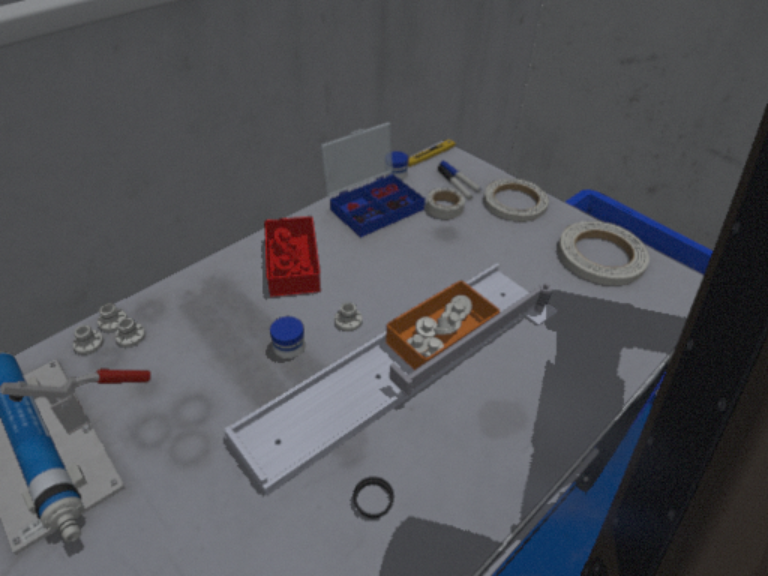

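View pics/top0.png

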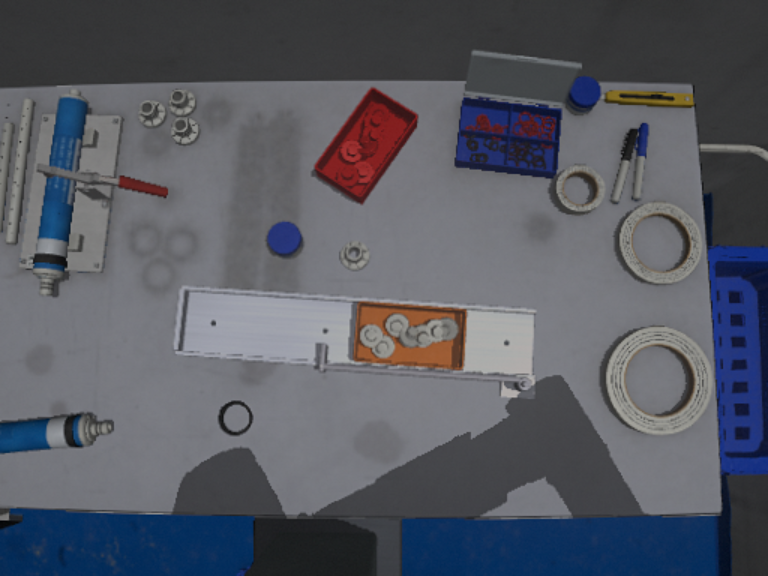

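The scene picture agrees with the top view. In the enlarged top view (1.5x) I see:

| Thing | Pixel |
|---|---|
| Orange tray | about (411,336) |
| Gate leg | (321,345-368) |
| Hinge pin | (522,383) |
| Chute corners | (183,288), (535,310), (532,378), (177,353) |
| Tub | (285,239) |
| End cap | (354,255) |
| Seal ring | (235,418) |

Candidates for the tray are the red tray at (367,145), which is the look-alike, the blue parts box at (510,135), and the orange tray at (411,336). I choose the orange one, which lies in the chute.

```bash
cat > h.py <<'E'
import numpy as np,cv2
from plant import camera_model
def ray(name,px,z,m=None):
    m=m or camera_model(name);K=np.array(m["camera_matrix"]);R=cv2.Rodrigues(np.array(m["rvec"],float))[0];t=np.array(m["tvec"],float)
    p=cv2.undistortPoints(np.array(px,float).reshape(-1,1,2),K,np.array([m["k1"],0,0,0.]))[:,0]
    d=np.c_[p,np.ones(len(p))]@R;c=-R.T@t
    return c+d*((z-c[2])/d[:,2])[:,None]
def orange(im):
    h=cv2.cvtColor(im,cv2.COLOR_RGB2HSV);k=cv2.inRange(h,(6,130,60),(20,255,255))
    c=max(cv2.findContours(k,cv2.RETR_EXTERNAL,cv2.CHAIN_APPROX_NONE)[0],key=cv2.contourArea)
    return c[:,0].astype(float)
E
python3 - <<'E'
from h import *
im=np.load("pics/top0.npy")
P=ray("top",orange(im),.048)[:,:2];b=cv2.minAreaRect((P*1000).astype(np.float32));print("tray",b)
f=lambda l,z:print(np.round(ray("top",np.array(l)/1.5,z)*1000,1).tolist())
f([(183,288),(535,310),(532,378),(177,353)],.02)
f([(522,383)],.064);f([(321,345),(325,369)],.056)
cv2.imwrite("pics/c.png",cv2.resize(im[180:265,105:370,::-1],None,fx=3,fy=3,interpolation=cv2.INTER_CUBIC))
E
```

```text
tray ((527.0470581054688, -180.17672729492188), (156.3285675048828, 86.45316314697266), 85.5474624633789)
[[598.1, 158.3, 20.0], [565.6, -365.9, 20.0], [466.0, -358.7, 20.0], [500.8, 162.8, 20.0]]
[[458.5, -335.5, 64.0]]
[[511.5, -55.0, 56.0], [477.8, -61.2, 56.0]]
```

View pics/c.png

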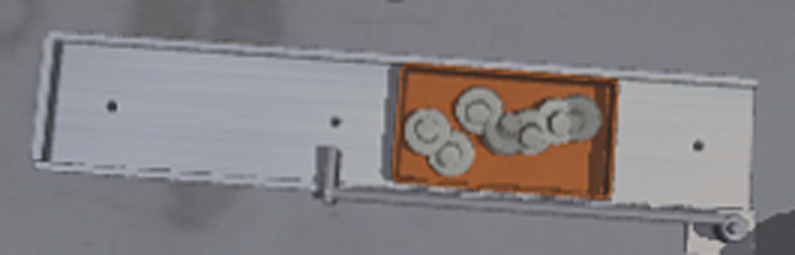

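The crop shows the orange tray with its caps between the rails, the gate leg at its left, and the hinge at the lower right. Measured results:

- **Chute yaw:** about 86.3°.
- **Chute origin:** about (536, -54) mm.
- **Tray centre:** chute x about -126, y about +1. That puts its front about 48 mm short of the gate, which fits the stated range.

Next I'll write the helper that works out moves.

```bash
cat >> h.py <<'E'
O=np.array([536.,-54.]);A=np.radians(86.3);EX=np.array([np.cos(A),np.sin(A)]);EY=np.array([-np.sin(A),np.cos(A)])
def tochute(p): d=np.asarray(p)[...,:2]*1000-O;return np.stack([d@EX,d@EY],-1)
def plan(x,y,z,yaw=-93.7):
    from plant import r
    s=r.get_state();w=s["eef_rot"][2];p=np.array(s["tcp_pos"])*1000
    d=np.r_[O+x*EX+y*EY,z]-p;c,n=np.cos(np.radians(w)),np.sin(np.radians(w))
    print("t",s["time_s"],"tcp chute",tochute(p/1000).round(1),"z",p[2].round(1),"rot",np.round(s["eef_rot"],1),"width",s["gripper_width"],"F",np.round(s["contact_force"],1))
    print("need t/120:",np.round(np.array([d[0]*c+d[1]*n,d[0]*n-d[1]*c,-d[2]])/120,3),"turn",round(-((yaw-w+180)%360-180)/360,4))
E
python3 -c "
from h import *
plan(-245,10,170)"
```

```text
t 0.1 tcp chute [-621.8  328.5] z 236.7 rot [ 179.9   -0.  -165.6] width 0.08778055626417142 F [-0.2  1.  -0.2]
need t/120: [-3.499  2.159  0.556] turn -0.1997
```

{"method": "drive_tool", "body": {
  "increments": [
    [[1,-0.4,0.26,0.1,-0.025],[1,-0.7,0.45,0.2,-0.05],[1,-1,0.65,0.3,-0.075],[1,-1,0.65,0.3,-0.1],[1,-1,0.65,0.3,-0.1]]
  ]
}}

```text
time_s: 0.72
tcp_pos: [0.2653, -0.5478, 0.2014]
eef_rot: [180.0, 0.0, -129.6]
contact_force: [0.2, 0.2, 0.9]
gripper_width: 0.0876
gripper_force: 0.0
```

```bash
python3 -c "
from h import *
plan(-245,10,170)"
```

```text
t 0.725 tcp chute [-510.3  238.3] z 201.4 rot [ 180.     0.  -129.6] width 0.08763334492446075 F [0.2 0.2 0.9]
need t/120: [-2.906 -0.246  0.261] turn -0.0996
```

{"method": "drive_tool", "body": {
  "increments": [
    [[0.3,-0.4,-0.03,0.1,-0.025],[-0.23,-0.8,-0.06,0.15,-0.05],[-0.23,-1,-0.08,0.2,-0.075],[-0.23,-1,-0.08,0.2,-0.1],[-0.23,-1,-0.08,0.2,-0.1]]
  ]
}}

```text
time_s: 1.35
tcp_pos: [0.3487, -0.4621, 0.1775]
eef_rot: [180.0, 0.0, -93.8]
contact_force: [-0.2, 0.2, 0.1]
gripper_width: 0.0432
gripper_force: 0.0
```

```bash
python3 -c "
from h import *
plan(-245,10,170)"
```

```text
t 1.35 tcp chute [-419.3  160.5] z 177.5 rot [180.    0.  -93.8] width 0.04315848257230839 F [-0.2  0.2  0.1]
need t/120: [-1.455 -1.251  0.062] turn -0.0003
```

{"method": "drive_tool", "body": {
  "increments": [
    [[-0.23,-0.35,-0.35,0,0],[-0.23,-0.7,-0.7,0,0],[-0.23,-1,-1,0,0],[-0.23,-1,-1,0,0]]
  ]
}}

```text
time_s: 1.85
tcp_pos: [0.4781, -0.3483, 0.1775]
eef_rot: [-180.0, -0.0, -93.8]
contact_force: [-0.7, -0.1, 0.3]
gripper_width: 0.0337
gripper_force: 0.0
```

{"method": "drive_tool", "body": {
  "increments": [
    [[-0.23,-0.3,-0.2,0,0],[-0.23,-0.45,-0.25,0.06,0],[-0.23,-0.45,-0.25,0.06,0],[-0.23,-0.45,-0.25,0.06,0]]
  ]
}}

```text
time_s: 2.35
tcp_pos: [0.5086, -0.2983, 0.1703]
eef_rot: [180.0, -0.0, -93.7]
contact_force: [-0.2, -0.2, 0.4]
gripper_width: 0.0339
gripper_force: 0.0
```

Run:
```python
from h import *
from plant import capture
plan(-245,10,170)
m=camera_model("wrist");im=capture("wrist");np.save("pics/w1.npy",im);import pickle;pickle.dump(m,open("pics/w1.pkl","wb"))
cv2.imwrite("pics/w1.png",cv2.resize(im[:,:,::-1],None,fx=1.5,fy=1.5))
P=tochute(ray("wrist",orange(im),.048,m));print("orange chute ext",P.min(0),P.max(0))
T=capture("top");P=tochute(ray("top",orange(T),.048));print("top",P.min(0),P.max(0))
```

```text
t 2.35 tcp chute [-245.5   11.5] z 170.3 rot [180.   -0.  -93.7] width 0.03391834918891062 F [-0.2 -0.2  0.4]
need t/120: [-0.005 -0.013  0.002] turn 0.0
orange chute ext [-218.91566764  -33.4954758 ] [-198.00366217   39.87517431]
top [-204.36705325    5.83269224] [-69.25851682  43.75656277]
```

View pics/w1.png

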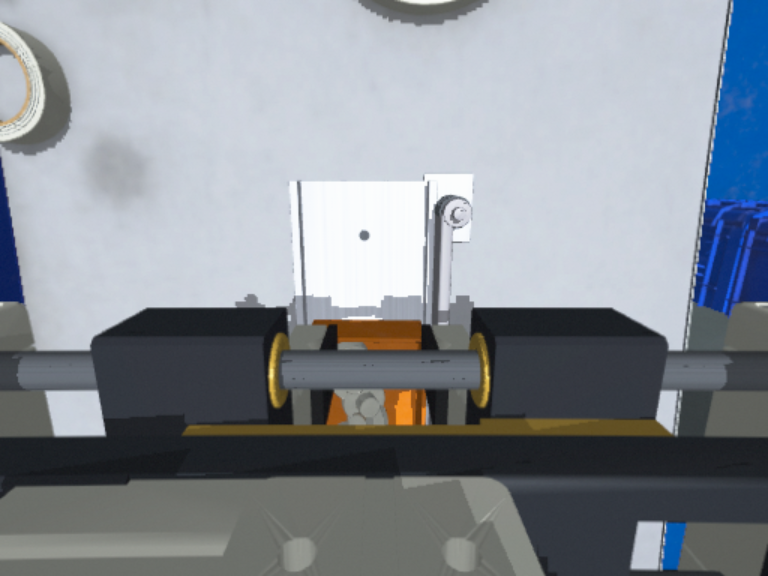

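The wrist view looks back over the fingers. The hinge pin is at (457,212), the chute's entry edge at row 181 from column 291 to about 436, and the tray's back rim at row 320. I'll check these against the chute frame.

Run:
```python
from h import *
import pickle
m=pickle.load(open("pics/w1.pkl","rb"))
for l,z in [([(457,212)],.064),([(291,181),(436,181)],.02),([(302,310),(426,310),(300,200),(427,200)],.02),([(437,300),(440,250)],.056),([(320,320),(420,320)],.048)]:
    print(z,tochute(ray("wrist",np.array(l)/1.5,z,m)).round(1).tolist())
```

```text
0.064 [[-292.5, 58.2]]
0.02 [[-310.6, -49.7], [-310.6, 51.0]]
0.02 [[-216.9, -46.3], [-216.9, 46.7], [-297.7, -44.0], [-297.7, 45.1]]
0.056 [[-235.1, 49.3], [-268.1, 50.1]]
0.048 [[-218.6, -29.0], [-218.5, 39.4]]
```

The frame agrees with the given sizes to 1–2 mm. Now I'll go down behind the tray, with the outer finger on the lane side of the gate arm.

{"method": "drive_tool", "body": {
  "increments": [
    [[-0.23,-0.08,-0.05,0.3,0],[-0.23,-0.08,-0.05,0.6,0],[-0.23,-0.08,-0.05,0.8,0],[-0.23,-0.08,-0.05,0.9,0],[-0.23,-0.08,-0.05,0.9,0]]
  ]
}}

```text
time_s: 3.08
tcp_pos: [0.5155, -0.2888, 0.062]
eef_rot: [179.9, 0.0, -93.6]
contact_force: [0.7, -0.8, -0.3]
gripper_width: 0.0336
gripper_force: 0.0
```

Run:
```python
from h import *
from plant import capture
plan(-235,6,38)
s=capture("scene");cv2.imwrite("pics/s2.png",cv2.resize(s[150:290,210:400,::-1],None,fx=4,fy=4,interpolation=cv2.INTER_CUBIC))
```

```text
t 3.075 tcp chute [-235.6    5.3] z 62.0 rot [179.9   0.  -93.6] width 0.033564292493239875 F [ 0.7 -0.8 -0.3]
need t/120: [-0.005  0.005  0.2  ] turn 0.0002
```

View pics/s2.png

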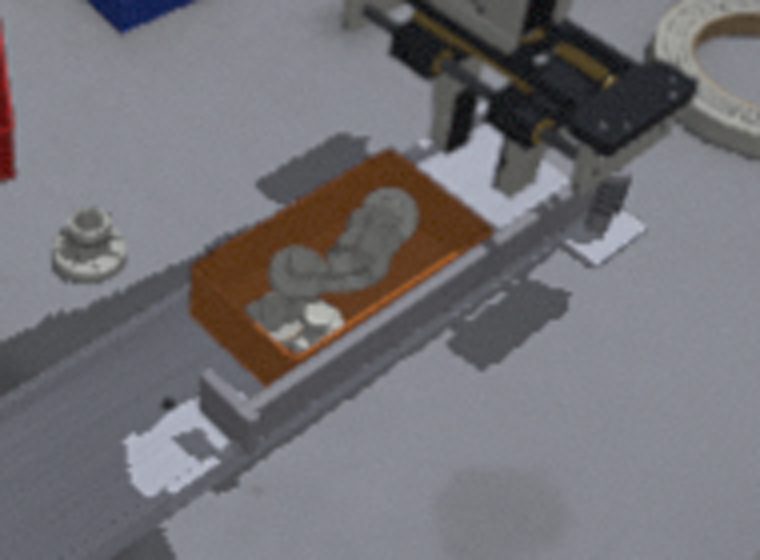

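The crop shows both fingers behind the tray at about (450,110) and (515,165), the near one inside the gate arm and clear of it. I'll lower the rest of the way, then swing the arm outwards.

{"method": "drive_tool", "body": {
  "increments": [
    [[-0.23,0,0,0.12,0],[-0.23,0,0,0.2,0],[-0.23,0,0,0.2,0]]
  ]
}}

```text
time_s: 3.5
tcp_pos: [0.5153, -0.2882, 0.0374]
eef_rot: [179.9, 0.0, -93.6]
contact_force: [0.6, -0.7, -0.2]
gripper_width: 0.0337
gripper_force: 0.0
```

{"method": "drive_tool", "body": {
  "increments": [
    [[-0.23,0,0.04,0,0],[-0.23,0,0.08,0,0],[-0.23,0,0.12,0,0],[-0.23,0,0.15,0,0],[-0.23,0,0.15,0,0]]
  ]
}}

```text
time_s: 4.12
tcp_pos: [0.4983, -0.2871, 0.0388]
eef_rot: [-179.9, -0.0, -93.6]
contact_force: [4.3, 2.7, 1.0]
gripper_width: 0.0335
gripper_force: 1.9
```

Run:
```python
from h import *
from plant import capture
plan(-216,26,38)
s=capture("scene");a=cv2.resize(s[150:290,210:400,::-1],None,fx=4,fy=4,interpolation=cv2.INTER_CUBIC)
cv2.imwrite("pics/s3.png",a)
```

```text
t 4.125 tcp chute [-235.1   22.6] z 38.8 rot [-179.9   -0.   -93.6] width 0.03350321535659141 F [4.3 2.7 1. ]
need t/120: [-0.159  0.028  0.007] turn 0.0004
```

View pics/s3.png

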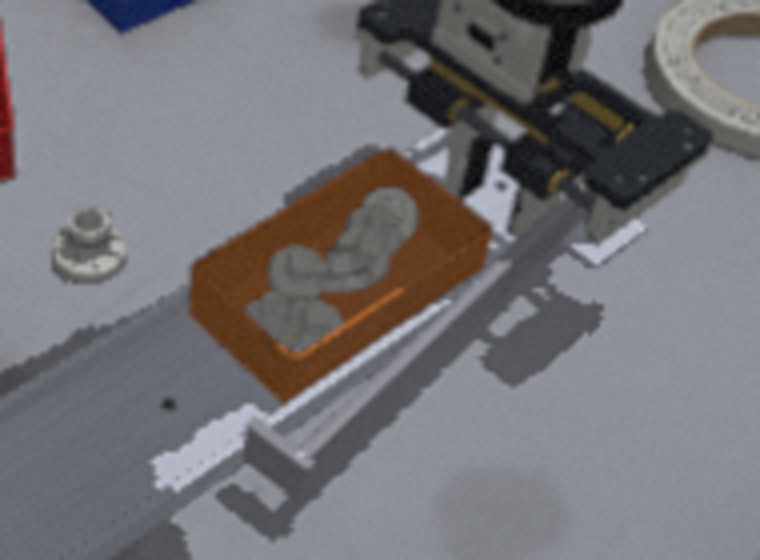

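The gate now stands well open, with its leg tip at crop (258,432). I'll work out its angle.

Run:
```python
from h import *
p=np.array([(258,424),(312,460),(490,262)])/4+[210,150]
q=tochute(ray("scene",p,.056));print(q.round(1))
for i in range(2): print(np.hypot(*(q[i]-[-290,60])),np.degrees(np.arctan2(q[i][1]-60,q[i][0]+290))/57.3)
print("shut tip ang",np.arctan2(-38,286))
```

```text
[[  -4.2   68.9]
 [ -10.4  101.1]
 [-176.1   68. ]]
285.90508389517043 0.03100996928412433
282.61516793577545 0.1459911614321359
shut tip ang -0.13209344712486795
```

Gate angle is about 0.16, well above 0.09, which puts the outer finger face about 35 mm from the tool's centre. Now I'll push forward and move further outwards as I go.

{"method": "drive_tool", "body": {
  "increments": [
    [[-0.23,-0.08,0.03,0,0],[-0.23,-0.15,0.06,0,0],[-0.23,-0.2,0.07,0,0],[-0.23,-0.26,0.08,0,0],[-0.23,-0.32,0.09,0,0]]
  ]
}}

```text
time_s: 4.8
tcp_pos: [0.4898, -0.2479, 0.0385]
eef_rot: [-180.0, -0.0, -93.6]
contact_force: [3.1, -2.4, 0.4]
gripper_width: 0.0337
gripper_force: 1.7
```

Run:
```python
from h import *
from plant import capture
plan(-142,36,38)
T=capture("top");P=tochute(ray("top",orange(T),.048));print("top",P.min(0),P.max(0))
s=capture("scene");cv2.imwrite("pics/s4.png",cv2.resize(s[150:290,190:400,::-1],None,fx=3.8,fy=3.8,interpolation=cv2.INTER_CUBIC))
```

```text
t 4.8 tcp chute [-196.5   33.5] z 38.5 rot [-180.    -0.   -93.6] width 0.0336972676598756 F [ 3.1 -2.4  0.4]
need t/120: [-0.454  0.019  0.004] turn 0.0004Traceback (most recent call last):
  File "<stdin>", line 4, in <module>
  File "h.py", line 10, in orange
    c=max(cv2.findContours(k,cv2.RETR_EXTERNAL,cv2.CHAIN_APPROX_NONE)[0],key=cv2.contourArea)
ValueError: max() iterable argument is empty
```

{"method": "drive_tool", "body": {
  "increments": [
    [[-0.23,-0.09,0.01,0,0],[-0.23,-0.18,0.02,0,0],[-0.23,-0.27,0.03,0,0],[-0.23,-0.36,0.04,0,0],[-0.23,-0.42,0.04,0,0]]
  ]
}}

```text
time_s: 5.48
tcp_pos: [0.4875, -0.1968, 0.0383]
eef_rot: [180.0, 0.0, -93.5]
contact_force: [1.8, -2.3, 0.6]
gripper_width: 0.0331
gripper_force: 1.3
```

Run:
```python
from h import *
from plant import capture
plan(-142,36,38)
s=capture("scene");cv2.imwrite("pics/s4.png",cv2.resize(s[150:300,190:390,::-1],None,fx=4,fy=4,interpolation=cv2.INTER_CUBIC))
```

```text
t 5.475 tcp chute [-145.6   39.1] z 38.3 rot [180.    0.  -93.5] width 0.03311113009142957 F [ 1.8 -2.3  0.6]
need t/120: [-0.03  -0.026  0.003] turn 0.0004
```

View pics/s4.png

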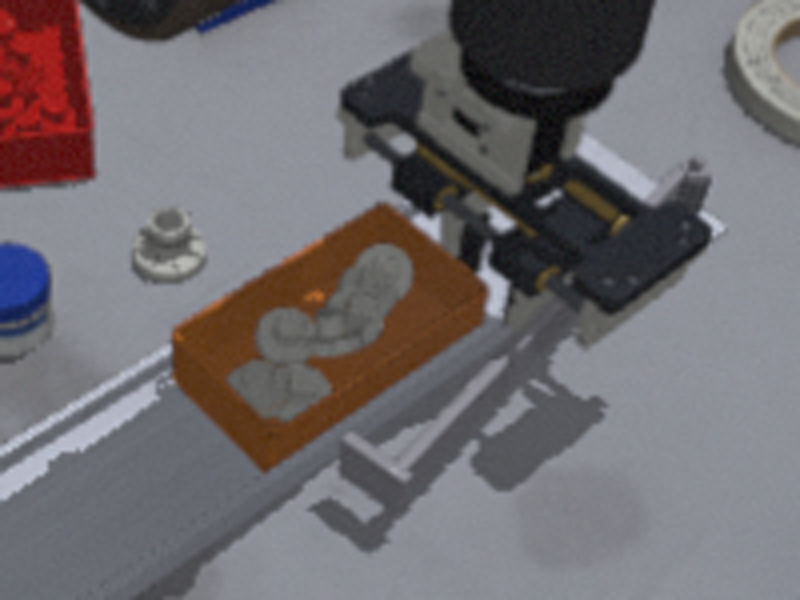

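Run:
```python
from h import *
p=np.array([(265,436),(174,340),(488,290),(383,204),(347,434)])/4+[190,150]
print(tochute(ray("scene",p[:4],.048)).round(1).tolist(),tochute(ray("scene",p[4:],.056)).round(1))
```

```text
[[24.7, 47.6], [22.7, -28.9], [-131.9, 49.8], [-131.9, -33.6]] [[-3.7 76.1]]
```

The tray's front is at about x = +23, past the gate, and the leg tip at (-4, 76) is clear of it. I'll back off a little and shift inwards so the gate settles on the tray's side, closing the fingers to push at mid-width.

{"method": "drive_tool", "body": {
  "increments": [
    [[-0.23,0.06,-0.03,0,0],[-0.23,0.06,-0.12,0,0],[-0.5,0.06,-0.22,0,0],[-1,0.06,-0.32,0,0],[-1,0.06,-0.4,0,0]]
  ]
}}

```text
time_s: 6.15
tcp_pos: [0.5362, -0.208, 0.0381]
eef_rot: [180.0, -0.0, -93.6]
contact_force: [0.8, -0.2, -0.5]
gripper_width: 0.0091
gripper_force: 0.0
```

{"method": "drive_tool", "body": {
  "increments": [
    [[-1,0,0,0,0],[-1,0,0,0,0],[-1,0,0,0,0],[-1,0,0,0,0]]
  ]
}}

```text
time_s: 6.65
tcp_pos: [0.5352, -0.2078, 0.0385]
eef_rot: [-180.0, 0.0, -93.6]
contact_force: [-0.1, -0.1, -0.2]
gripper_width: 0.0006
gripper_force: 0.0
```

Run:
```python
from h import *
from plant import capture
plan(25,-7,38)
s=capture("scene");cv2.imwrite("pics/s5.png",cv2.resize(s[150:300,190:390,::-1],None,fx=4,fy=4,interpolation=cv2.INTER_CUBIC))
```

```text
t 6.65 tcp chute [-153.5   -9.1] z 38.5 rot [-180.     0.   -93.6] width 0.000550969420387598 F [-0.1 -0.1 -0.2]
need t/120: [-1.488  0.014  0.004] turn 0.0004
```

View pics/s5.png

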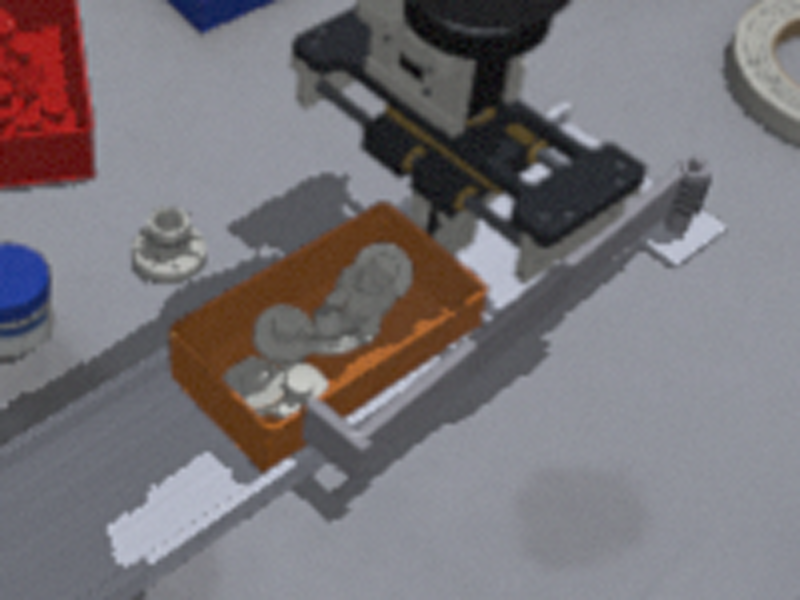

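The gate leg now rests on the tray's side at (310,405), holding itself open. The closed hand is behind the tray at mid-width, so I'll push on.

{"method": "drive_tool", "body": {
  "increments": [
    [[-1,-0.09,0.01,0,0],[-1,-0.18,0.02,0,0],[-1,-0.28,0.02,0,0],[-1,-0.38,0.02,0,0],[-1,-0.48,0.02,0,0]]
  ]
}}

```text
time_s: 7.32
tcp_pos: [0.5368, -0.1492, 0.0385]
eef_rot: [-180.0, -0.0, -93.5]
contact_force: [0.7, -2.8, 1.4]
gripper_width: 0.0003
gripper_force: 1.0
```

{"method": "drive_tool", "body": {
  "increments": [
    [[-1,-0.1,0,0,0],[-1,-0.2,0,0,0],[-1,-0.3,0,0,0],[-1,-0.4,0,0,0],[-1,-0.5,0,0,0]]
  ]
}}

```text
time_s: 7.95
tcp_pos: [0.5406, -0.0896, 0.0385]
eef_rot: [-180.0, -0.0, -93.6]
contact_force: [1.7, -3.0, 2.1]
gripper_width: 0.0005
gripper_force: 1.8
```

Run:
```python
from h import *
from plant import capture
plan(20,-8,38)
s=capture("scene");cv2.imwrite("pics/s6.png",cv2.resize(s[150:330,130:370,::-1],None,fx=3.3,fy=3.3,interpolation=cv2.INTER_CUBIC))
```

```text
t 7.95 tcp chute [-35.2  -6.9] z 38.5 rot [-180.    -0.   -93.6] width 0.0005247514459942036 F [ 1.7 -3.   2.1]
need t/120: [-0.46  -0.01   0.004] turn 0.0004
```

View pics/s6.png

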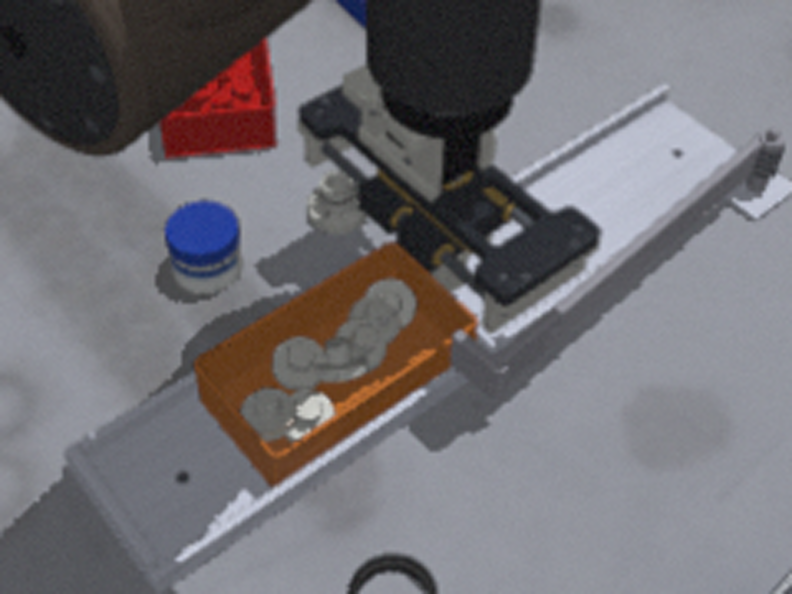

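The tray is flat with its back at about x = -26, and the gate leg rides on its rear side at (480,355). I'll push the last 56 mm.

{"method": "drive_tool", "body": {
  "increments": [
    [[-1,-0.1,-0.01,0,0],[-1,-0.2,-0.01,0,0],[-1,-0.3,-0.01,0,0],[-1,-0.4,-0.01,0,0],[-1,-0.47,-0.01,0,0]]
  ]
}}

```text
time_s: 8.62
tcp_pos: [0.5449, -0.0332, 0.0382]
eef_rot: [180.0, 0.0, -93.6]
contact_force: [1.2, -0.7, -0.2]
gripper_width: 0.0004
gripper_force: 0.3
```

{"method": "drive_tool", "body": {
  "increments": [
    [[-1,0.01,0,0,0],[-1,0.02,0,-0.05,0],[-1,0.02,0,-0.3,0],[-1,0.02,0,-0.6,0],[-1,0.02,0,-0.9,0]]
  ]
}}

```text
time_s: 9.25
tcp_pos: [0.5447, -0.037, 0.1479]
eef_rot: [-180.0, 0.0, -93.6]
contact_force: [-0.2, 0.8, 0.1]
gripper_width: 0.0005
gripper_force: 0.0
```

{"method": "drive_tool", "body": {
  "increments": [
    [[-1,0.3,0,-0.2,0],[-1,0.6,0,-0.3,0],[-1,0.9,0,-0.3,0],[-1,1,0,-0.3,0],[-1,1,0,-0.3,0]]
  ]
}}

```text
time_s: 9.88
tcp_pos: [0.5371, -0.157, 0.1824]
eef_rot: [180.0, 0.0, -93.7]
contact_force: [0.6, 1.2, 0.4]
gripper_width: 0.0006
gripper_force: 0.0
```

Run:
```python
from h import *
from plant import capture
plan(20,-8,38)
s=capture("scene");cv2.imwrite("pics/s7.png",cv2.resize(s[150:330,130:370,::-1],None,fx=3.3,fy=3.3,interpolation=cv2.INTER_CUBIC))
```

```text
t 9.875 tcp chute [-102.8   -7.7] z 182.4 rot [180.    0.  -93.7] width 0.0006121765881618926 F [0.6 1.2 0.4]
need t/120: [-1.023 -0.003  1.203] turn 0.0
```

View pics/s7.png

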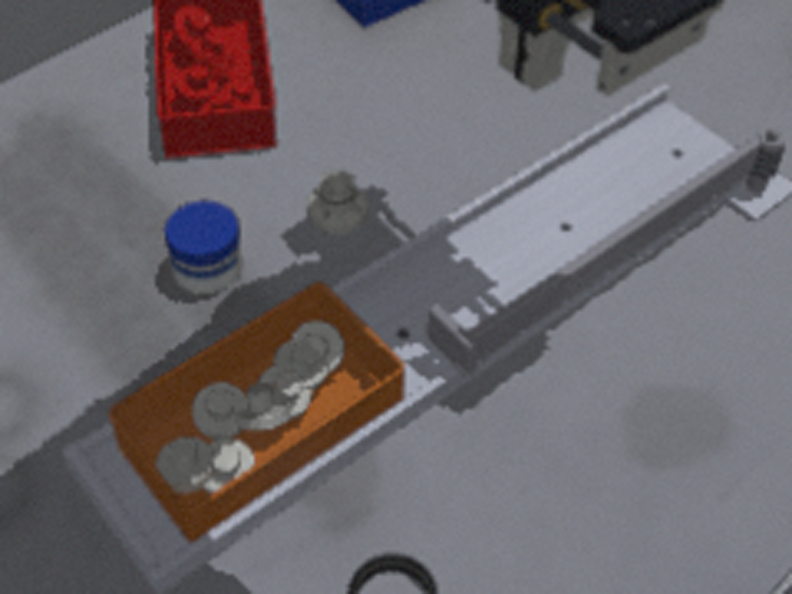

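The tray lies flat beyond the gate, with its back edge from (320,285) to (403,365). The gate is shut behind it with its leg at (455,335). The tub, end cap and ring haven't moved, and the hand is clear.

```bash
python3 -c "
from plant import job
print(job.close_job())"
```

```text
the job is handed in; nothing more can be done
None
```

The tray is through the gate and lying flat in the chute, the gate has sprung shut behind it, the loose parts beside the chute are where they were, and I handed the job in at about 10 s of the 42 s allowed.

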